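# Clamp a bar in the cut-off saw's pump vice

## Robot

A 6-joint arm with a two-finger parallel gripper is mounted at the origin on the work surface. World frame = base frame: x ahead of the robot, y to its left, z up, the work surface at z = 0. Lengths are in m, angles in rad, forces in N, time in s.
With the tool pointing down it reaches from about 0.35 to 0.775 m from the base axis. Payload 5.5 kg.
Tool frame: the origin (TCP) lies midway between the tips of the shut fingers; the grasp point (between the pads) lies 19 mm behind it; z points along the fingers, y is the line along which they close (so a half turn about z gives the same grasp; the last joint's range is limited). The gripper opens to 85 mm and grips with 20 to 120 N. Pads are 22 mm wide; open, the fingers measure 114 mm over their backs; the gripper's body (76 mm by 85 mm) begins 54 mm behind the grasp point. The pads swing forward as they close: fully open they stand 13 mm farther back than shut.
Start: joints at [-1.324, 0.313, 0.046, 1.304, 0, 1.431], TCP at [0.217, -0.533, 0.231] pointing down, gripper open.
Joint ranges: [-2.76, 2.76], [-0.86, 1.69], [-1.03, 1.26], [-2.2, 2.34], [-1.47, 1.5], [-3.14, 3.14]. Speed limits (rad/s): [2.57, 2.57, 3.14, 3.14, 3.14, 3.14].

## Interface

Orientations are given as a unit quaternion [w, x, y, z].
In Python, from workcell import get_state, read_camera, camera_info, hand_in, recognise gives the robot as it stands.
- The arm moves only by the tool arm_command, never from a script. Its argument "moves" is one flat list of numbers, 7 for each row, row after row: the opening, from -1 (shut) to 1 (fully open), then the shift along the tool's x, y, z in mm, then the turn, a rotation vector about the tool's x, y, z in rad. A call has 1 to 8 rows; each row shifts and turns the commanded pose from where the row before left it, along the tool's axes as they then stand; what a row does not reach is not made up. A row lasts 1/8 s, in which the tool goes at most 62.5 mm and 10.7 degrees, less where a joint would pass 70% of its speed; a pose out of reach is approached as far as the arm can. A call with a gripper value outside its range is refused whole. The fingers move at their own pace and stop on an object; "newtons" is the grip in N (left out, the last holds). Time passes only in rows, so rows that do not move let the fingers close. It gives the time, the measured TCP pose, the force, the opening and the grip force at its end, in the units of the state.
- get_state(): the state, without advancing time (a new reading comes with each control period).
- read_camera(name): name is "scene" or "side" or "wrist"; returns (picture, depth): 384x512x3 uint8, blue, green, red; 384x512 float32, m along the optical axis (not along the pixel's ray), 0 where there is no reading.
- camera_info(name): a dict with "fovy" (degrees; the focal length in pixels is half the picture's height over the tangent of half this angle, whatever the lens; pixels are square), "cx", "cy" (the principal point, pixels), "eye" and "orientation" of the camera in the world; the wrist camera has in their place "tool_from_camera" (4x4, takes a point from camera to tool coordinates, whose origin is the TCP and whose axes are the flange's). Camera axes: x right, y down, z forward; pixel columns grow to the right and rows downward; lengths in m; the calibration is good to about 2 mm. A picture is of the moment at which its call begins: read the wrist's pose just before it. camera_info takes no time and is no camera call.
- hand_in(): hands the job in; it is judged then, once.
Trained networks look in the newest picture that a camera, given by its name, has taken for a name from the list of things; names that differ only in an ending like _2 or _b are one class to them, and where a whole thing is asked for, a point or a joint stands for the part that bears it (a point fixed in the world has none). Each returns a list of dicts, best first, with "confidence" (0 to 1); they miss things now and then, are a little off and sometimes report something else, mostly with a low value. They report only what shows in the picture. A call takes as long as a camera call. They do not tell look-alikes from the thing itself.
- recognise(camera, label): "point" ([column, row] in pixels, amid what is visible of it).
The state is a dict: "clock": time; "joint_pos": joint angles; "qvel": joint speeds; "tau": joint torques, N m; "tcp_pos": TCP position; "orientation": TCP orientation; "wrist_force": force on the tool from outside, world axes, zero at the start; "ft_torque": the same for the moment, N m; "finger_gap": finger opening in m; "grip_force": force on a finger pad.
Only numpy, scipy, OpenCV 4.12 (cv2) and the standard library are available. Lean on these libraries where they do the work, as an engineer would, in place of code of your own. Each camera call takes 0.05 s, during which the arm holds its last target. There are 200 camera calls.

## Task

Get the brass bar ready for cutting: slide it lengthwise on the vice until its end is right up against the red stop, then pump the vice's red lever with full strokes until the orange pad pinches the bar against the fixed jaw and is visibly pressed in; one stroke more than needed does no harm. Close the jaw with the lever only, do not push on it, leave the bar at the stop and the lever up, and do not disturb the bottle, wrench and off-cut.

Things in the scene. Friction and masses are not known exactly. Their poses are not given: they have to be found in the camera images.
- vice: quick vice worked by a pump lever, bolted down. Blue plate 315 x 170 x 30 mm (x from -180 to +135 mm), top at z = 30 mm; white pump housing on it, x from -178 to -66 mm, 90 mm wide, up to z = 95 mm. Origin: plate's underside, mid-width; x = the way the moving jaw closes (pump to fixed jaw), y = along the bar, away from the red stop, z up
- fixed_jaw: dark steel fixed jaw, 30 (x) x 90 (y) x 55 mm high, standing on the vice plate; origin at the centre of its underside, axes as the vice; its gripping face is 15 mm from the origin towards -x
- stop_face (a point): red end stop, 50 (x) x 12 (y) x 55 mm high, on the vice plate at the far end of the bar's path; point on its face that meets the bar, 18 mm above the plate; axes as the vice (the bar comes from +y)
- jaw: moving jaw: dark steel block 28 (x) x 90 (y) x 50 mm, orange sprung pad in front. Origin: in the plane of the unpressed pad's face, mid-width, 1 mm above the plate; axes as the vice. A full lever stroke moves it 10 mm to +x (the first 4 to 14 mm); it stays where it is left
- pad_face (a point): centre of the front (bar-side) face of the orange pad, 80 (y) x 40 mm high, 12 mm thick, that stands 22 mm in front of the moving jaw on springs; 19 mm above the plate; axes as the vice
- pad (a joint): how far the orange pad is pressed into the moving jaw, m: 0 = free, 0.022 = bottomed; its spring presses with 5.6 N at the start of travel, 21 N at the end
- lever (a joint): pump lever, rad: 0 = up at rest (34 degrees above level), 0.75 = bottom stop (9 degrees below). A spring lifts it in about half a second when let go. A stroke counts in full from below 0.1 to above 0.65; a short one may miss the next ratchet tooth. At most about 14 N at the paddle
- lever_pivot (a point): hinge axis of the lever, fixed to the vice: on its mid-width, 115 mm above the table, 130 mm from the vice origin towards -x; the hinge axis is the vice's y axis and the lever reaches out towards the vice's -x
- paddle (a point): centre of the top face of the red flat paddle at the lever's end, 85 mm long (117 to 202 mm from the hinge along the lever) x 40 mm wide x 16 mm thick; moves with the lever. At rest about 97 mm above the hinge and 128 mm out from it. The axes are those of the lever: as the vice's when up
- bar: loose brass bar 36 (x) x 140 (y) x 36 mm high, about 0.5 kg, lying on the vice plate between the jaws; origin at the centre of its underside, y along the bar away from the stop
- bar_near (a point): centre of the bar's end face that looks away from the stop (towards the robot), 18 mm above the bar's underside
- bar_far (a point): centre of the bar's end face that looks at the stop, 18 mm above the bar's underside
- bottle: bystander: white bottle with blue cap, diameter 60, 160 mm high, origin under its centre
- wrench: bystander: steel wrench lying flat, origin under its middle
- offcut: bystander: brass off-cut 36 x 25 x 36 mm, origin under its centre
There are look-alikes about, which are no part of the job. Of the things shaped like the bar, the brass one is meant.

How it is judged:
By the outcome, as a careful person would: the job done as asked, in the order asked, and still so for the second after the job is handed in, with the robot touching nothing.
It also fails if it takes over 64 s, if anything falls off the work surface, if the arm or the gripper's body presses on something with over 40 N, if the wrist force passes 120 N, or if a joint passes its speed limit or range.

## Working session

There is one attempt and no reset: what is moved stays moved. The work goes in short steps, Python scripts to look and compute and a tool call to move; the robot and the scene stay as the last step left them, time stands still between calls to the robot, and variables do not carry over. Pictures are saved under pics/ and viewed, at most 10 in all, crops included, and the job is handed in when it is done.

Besides the shell and the picture viewer there is one more tool, called after "Request:" by a JSON object that holds its "name" and its "arguments". arm_command: Moves the arm, as the interface text tells. Its arguments: {"type":"object","properties":{"moves":{"type":"array"},"newtons":{"type":"number"}},"required":["moves"]}

```bash
mkdir -p pics; cat > h.py <<'E'
import numpy as np,cv2
from scipy.spatial.transform import Rotation as R
from workcell import *
def q2R(q): return R.from_quat([q[1],q[2],q[3],q[0]]).as_matrix()
def cam(n):
    i=camera_info(n); f=192/np.tan(np.radians(i["fovy"])/2)
    if n=="wrist":
        s=get_state(); T=np.array(i["tool_from_camera"]); Q=q2R(s["orientation"])
        return f,i["cx"],i["cy"],Q@T[:3,3]+np.array(s["tcp_pos"]),Q@T[:3,:3]
    o=np.array(i["orientation"]); return f,i["cx"],i["cy"],np.array(i["eye"]),(q2R(o) if o.size==4 else o.reshape(3,3))
def cloud(c,d):
    f,cx,cy,e,Q=c; v,u=np.mgrid[0:384,0:512]
    return np.stack([(u-cx)/f*d,(v-cy)/f*d,d],-1)@Q.T+e
def proj(c,P):
    f,cx,cy,e,Q=c; p=(np.atleast_2d(P)-e)@Q; return p[:,:2]/p[:,2:]*f+[cx,cy]
E
python3 - <<'E'
from h import *
for n in ["scene","side"]:
    c=cam(n); p,d=read_camera(n); cv2.imwrite(f"pics/{n}0.png",p); np.savez(f"{n}0.npz",p=p,d=d)
    print(n,camera_info(n),d.min(),d.max())
    for l in ["bar","vice","fixed_jaw","jaw","pad","lever","bottle","wrench","offcut"]:
        print(l,[(np.round(r["point"]).tolist(),round(r["confidence"],2)) for r in recognise(n,l)])
s=get_state();print(s)
a=cv2.imread("pics/scene0.png");b=cv2.imread("pics/side0.png")
E
```

```text
scene {'fovy': 48.7328410048699, 'cx': 250.70387598412134, 'cy': 195.28776186789415, 'eye': array([ 0.92590416, -0.56150137,  0.92350157]), 'orientation': array([-0.34917999,  0.88553358,  0.28639774, -0.10899517])} 0.0 3.4500105
bar [([227.0, 188.0], 0.94), ([348.0, 177.0], 0.75), ([290.0, 196.0], 0.59), ([318.0, 192.0], 0.56), ([219.0, 232.0], 0.23)]
vice [([275.0, 232.0], 0.92), ([293.0, 194.0], 0.16)]
fixed_jaw [([318.0, 193.0], 0.93)]
jaw [([289.0, 217.0], 0.86), ([294.0, 211.0], 0.56)]
pad [([294.0, 209.0], 0.71)]
lever [([223.0, 234.0], 0.9)]
bottle [([318.0, 136.0], 0.67)]
wrench [([131.0, 326.0], 0.82)]
offcut [([157.0, 278.0], 0.5), ([329.0, 219.0], 0.15)]
side {'fovy': 51.29003555455615, 'cx': 252.42858353274593, 'cy': 190.6501461127204, 'eye': array([-0.14714553,  0.62483114,  0.64823127]), 'orientation': array([ 0.19435753, -0.35873137,  0.79181394, -0.45449713])} 0.0 3.0036767
bar [([117.0, 247.0], 0.87), ([197.0, 229.0], 0.86), ([266.0, 266.0], 0.73)]
vice [([231.0, 209.0], 0.57)]
fixed_jaw [([174.0, 223.0], 0.57)]
jaw [([215.0, 211.0], 0.91), ([204.0, 213.0], 0.16)]
p
[... 183 characters left out ...]
': array([-1.32357769e+00,  3.13190366e-01,  4.60906079e-02,  1.30361048e+00,
       -2.03345757e-05,  1.43120194e+00]), 'qvel': array([ 1.68677722e-04, -4.49427633e-04,  1.39018067e-03,  6.91070499e-04,
       -7.94316812e-05, -2.04635049e-04]), 'tau': array([ 6.83011222e-04, -4.80473506e+01,  2.98816985e+01,  3.08705958e-04,
       -2.53641820e-04, -3.75611862e-06]), 'tcp_pos': array([ 0.21690828, -0.53255154,  0.23132482]), 'orientation': array([ 4.35279937e-05,  9.81355187e-01,  1.92203003e-01, -7.83742924e-06]), 'wrist_force': array([ 0.6984312 ,  0.0119388 , -0.35205425]), 'ft_torque': array([-0.02244605,  0.01009457, -0.0217128 ]), 'grip_force': 0.0, 'finger_gap': 0.08520243714277023}
```

View pics/scene0.png

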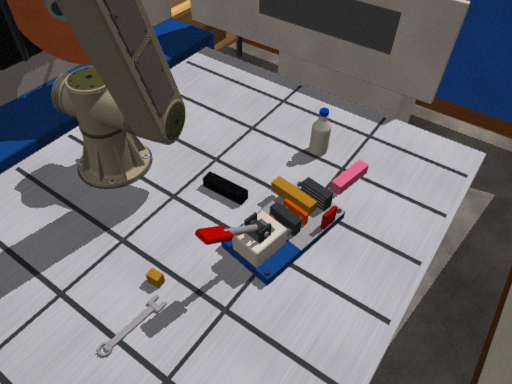

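View pics/side0.png

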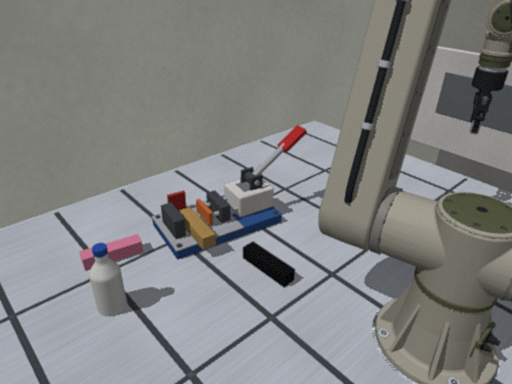

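The three bar-shaped things in the scene view are black (225,188), pink (349,177) and brass (293,194). The brass one lies between the jaws, so it is the bar meant. The stop is at (329,216), the paddle at (212,234), the bottle at (320,135) and the off-cut at (155,278).

```bash
cat > fit.py <<'E'
from h import *
def seg(p,P,d,lo,hi,box,zr=(-.01,.3)):
    h=cv2.cvtColor(p,cv2.COLOR_BGR2HSV); m=cv2.inRange(h,np.array(lo),np.array(hi))>0
    b=np.zeros_like(m); b[box[1]:box[3],box[0]:box[2]]=1
    return m&b&(d>0)&(P[...,2]>zr[0])&(P[...,2]<zr[1])
E
python3 - <<'E'
from fit import *
for n,bb in [("scene",(190,170,350,280)),("side",(145,115,310,255))]:
    z=np.load(n+"0.npz");p,d=z["p"],z["d"];c=cam(n);P=cloud(c,d)
    print(n)
    for nm,lo,hi in [("blue",(100,150,40),(130,255,255)),("red",(0,200,80),(4,255,255)),("orange",(5,200,80),(14,255,255)),("brass",(14,150,60),(25,255,255))]:
        m=seg(p,P,d,lo,hi,bb); Q=P[m]
        if len(Q)<5: print(nm,len(Q));continue
        v,u=np.nonzero(m)
        print(nm,len(Q),"px",u.min(),u.max(),v.min(),v.max(),"med",np.median(Q,0).round(3),"zpct",np.percentile(Q[:,2],[2,25,50,75,98]).round(3))
        t=Q[:,2]>np.percentile(Q[:,2],60)-.004
        r=cv2.minAreaRect((Q[t,:2]*1000).astype(np.float32)); print("  top rect",np.round(r[0],1),np.round(r[1],1),round(r[2],1))
z=np.load("scene0.npz")["p"][155:275,185:355];a=cv2.resize(z,None,fx=3.5,fy=3.5,interpolation=cv2.INTER_CUBIC)
cv2.imwrite("pics/crop1.png",a)
E
```

```text
scene
blue 1217 px 222 343 214 279 med [ 0.63  -0.037  0.03 ] zpct [0.011 0.024 0.03  0.032 0.035]
  top rect [586.   74.6] [306.7 169.4] 80.4
red 483 px 196 336 206 243 med [ 0.553 -0.156  0.216] zpct [0.06  0.199 0.216 0.229 0.236]
  top rect [ 542.9 -174.5] [36.8 39.4] 84.6
orange 241 px 284 308 198 223 med [0.595 0.116 0.071] zpct [0.041 0.06  0.071 0.075 0.078]
  top rect [592.2 118.7] [14.8 79. ] 80.4
brass 729 px 271 316 177 214 med [0.559 0.163 0.067] zpct [0.041 0.058 0.067 0.068 0.071]
  top rect [554.7 170.8] [ 37.8 139.1] 82.8
side
blue 932 px 154 280 208 254 med [0.504 0.037 0.021] zpct [0.005 0.014 0.021 0.029 0.031]
  top rect [531.4  93.9] [309.9  66.3] 81.5
red 59 px 169 304 128 197 med [ 0.531 -0.14   0.201] zpct [0.08  0.189 0.201 0.215 0.229]
  top rect [ 540.1 -159.9] [38.3 31.1] 84.1
orange 5 px 197 211 201 223 med [0.555 0.128 0.048] zpct [0.041 0.044 0.048 0.061 0.072]
  top rect [588.4 125.2] [65.7  0. ] 174.8
brass 7 px 179 206 210 247 med [0.57  0.189 0.045] zpct [0.037 0.04  0.045 0.06  0.064]
  top rect [556.8 188.1] [  5.6 140.2] 82.8
```

View pics/crop1.png

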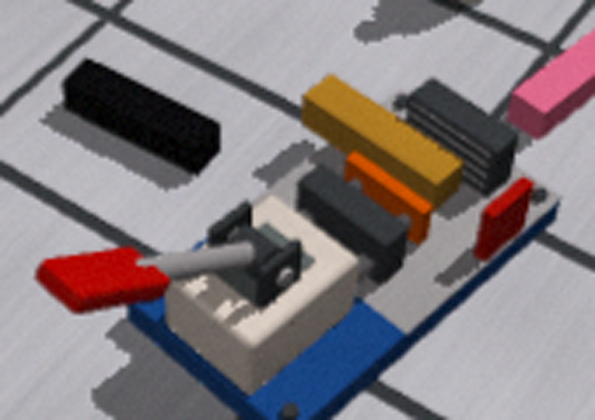

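The crop confirms it: the brass bar lies between the ribbed fixed jaw and the orange pad, with the red stop beyond its far end. Next I'll refine the vice frame from both views.

```bash
python3 - <<'E'
from fit import *
C={}
for n in ["scene","side"]:
    z=np.load(n+"0.npz");C[n]=(z["p"],z["d"],cloud(cam(n),z["d"]))
p,d,P=C["side"];h=cv2.cvtColor(p,cv2.COLOR_BGR2HSV)
for u,v in [(197,229),(204,211),(176,200),(205,243),(293,138)]: print((u,v),h[v,u],P[v,u].round(3))
def rect(Q): 
    r=cv2.minAreaRect((Q[:,:2]*1000).astype(np.float32)); return np.round(cv2.boxPoints(r),1).tolist(),round(r[2],1)
p,d,P=C["scene"]
m=seg(p,P,d,(100,150,40),(130,255,255),(190,170,350,280),(.026,.036));print("plate",rect(P[m]))
m=seg(p,P,d,(14,150,60),(25,255,255),(190,170,350,280),(.063,.075));Q=P[m];print("bartop scene",len(Q),rect(Q),np.median(Q[:,2]))
m=seg(p,P,d,(0,180,60),(5,255,255),(310,200,345,240),(.03,.1));Q=P[m];print("stop",len(Q),rect(Q),Q[:,2].max())
m=seg(p,P,d,(0,180,60),(5,255,255),(190,220,245,250),(.1,.3));Q=P[m];print("paddle",len(Q),rect(Q),np.percentile(Q[:,2],[1,99]), np.median(Q,0))
p,d,P=C["side"]
m=seg(p,P,d,(8,120,40),(28,255,255),(165,195,222,250),(.063,.08));Q=P[m];print("bartop side",len(Q),rect(Q),np.median(Q[:,2]))
m=seg(p,P,d,(0,120,40),(7,255,255),(265,115,310,160),(.1,.3));Q=P[m];print("paddle side",len(Q),rect(Q),np.percentile(Q[:,2],[1,99]),np.median(Q,0))
m=seg(p,P,d,(100,80,20),(130,255,255),(145,190,290,255),(.025,.036));print("plate side",rect(P[m]))
E
```

```text
(197, 229) [ 19 132 156] [0.528 0.188 0.064]
(204, 211) [ 10 187 131] [0.581 0.129 0.064]
(176, 200) [179 184  72] [0.672 0.156 0.066]
(205, 243) [ 19 131  80] [0.486 0.195 0.049]
(293, 138) [  1 198 165] [ 0.535 -0.147  0.211]
plate ([[476.79998779296875, -62.5], [643.7999877929688, -90.80000305175781], [695.0999755859375, 211.60000610351562], [528.0999755859375, 240.0]], 80.4)
bartop scene 490 ([[483.1000061035156, 161.10000610351562], [621.0, 142.39999389648438], [626.0999755859375, 180.1999969482422], [488.20001220703125, 198.8000030517578]], 82.3) 0.06762422413482594
stop 173 ([[666.2000122070312, 125.30000305175781], [678.7000122070312, 123.0999984741211], [687.2000122070312, 172.1999969482422], [674.7000122070312, 174.3000030517578]], 80.2) 0.09004362906503738
paddle 427 ([[521.0, -189.5], [560.4000244140625, -195.8000030517578], [572.0999755859375, -122.0999984741211], [532.7000122070312, -115.80000305175781]], 81.0) [0.19005659 0.23693149] [ 0.54985525 -0.16276763  0.21969299]
bartop side 542 ([[476.1000061035156, 134.0], [626.2999877929688, 110.0999984741211], [637.4000244140625, 179.1999969482422], [487.1000061035156, 203.10000610351562]], 80.9) 0.06579104886624093
paddle side 286 ([[520.9000244140625, -180.10000610351562], [559.9000244140625, -185.10000610351562], [568.5, -117.4000015258789], [529.5, -112.4000015258789]], 82.7) [0.184483   0.23229143] [ 0.53853606 -0.15087165  0.21056091]
plate side ([[357.8999938964844, 145.89999389648438], [494.0, -83.30000305175781], [730.4000244140625, 57.0], [594.4000244140625, 286.20001220703125]], 30.7)
```

```bash
cat > plan.py <<'E'
from h import *
ex=np.array([.168,.986,0]);ex/=np.linalg.norm(ex);ez=np.array([0,0,1.]);ey=np.cross(ez,ex)
TD=np.stack([-ey,-ex,-ez],1) # tool down, x toward stop
def rel(p0,R0,p1,R1):
    n=np.round(1000*R0.T@(np.array(p1)-p0),1); r=R.from_matrix(R0.T@R1).as_rotvec().round(3); return n.tolist(),r.tolist()
def now():
    s=get_state(); return np.array(s["tcp_pos"]),q2R(s["orientation"]),s
E
python3 - <<'E'
from plan import *
from fit import seg
z=np.load("scene0.npz");P=cloud(cam("scene"),z["d"])
for u,v in [(205,182),(225,188),(245,196),(349,177),(320,135),(318,190)]: print(u,v,P[v,u].round(3))
# fixed jaw pts in vice coords
Q=P[178:215,298:335].reshape(-1,3); V=np.stack([Q@ex,Q@ey,Q[:,2]],1)
k=(V[:,2]>.078)&(V[:,2]<.095)&(V[:,1]>-.63)
print("fixed jaw x_v",np.percentile(V[k,0],[1,5,95,99]).round(4),"y",np.percentile(V[k,1],[1,99]).round(4))
p,Q,s=now()
w=[[.37,-.13,.28],[.435,.188,.2],[.435,.188,.04]]
for a in w:
    print(rel(p,Q,a,TD)); p,Q=np.array(a),TD
E
```

```text
205 182 [0.302 0.085 0.025]
225 188 [0.376 0.087 0.042]
245 196 [0.431 0.11  0.023]
349 177 [0.643 0.346 0.035]
320 135 [0.504 0.403 0.092]
318 190 [0.614 0.198 0.086]
fixed jaw x_v [0.2871 0.2887 0.3168 0.3199] y [-0.6081 -0.5213]
([293.6, -315.1, -48.7], [0.0, 0.0, 0.556])
([10.7, -324.4, 80.0], [0.0, 0.0, 0.0])
([0.0, 0.0, 160.0], [0.0, 0.0, 0.0])
```

Request:
{"name": "arm_command", "arguments": {"moves": [-0.55,0,0,-12,0,0,0.139,-0.55,0,0,-12,0,0,0.139,-0.55,0,0,-12,0,0,0.139,-0.55,0,0,-12,0,0,0.139,-0.55,10.5,-53,0,0,0,0,-0.55,10.5,-53,0,0,0,0,-0.55,10.5,-53,0,0,0,0,-0.55,10.5,-53,0,0,0,0]}}

```text
clock: 2.0
tcp_pos: [0.2944, -0.3291, 0.2794]
orientation: [0.0, 0.996, -0.085, 0.0]
wrist_force: [0.6, -0.7, 0.3]
finger_gap: 0.0191
grip_force: 0.0
```

Request:
{"name": "arm_command", "arguments": {"moves": [-0.55,10.5,-53,0,0,0,0,-0.55,10.5,-53,0,0,0,0,-0.55,10.5,-53,0,0,0,0,-0.55,10.5,-53,0,0,0,0,-0.55,2,-55,10,0,0,0,-0.55,2,-55,10,0,0,0,-0.55,2,-55,10,0,0,0,-0.55,2,-55,10,0,0,0]}}

```text
clock: 3.0
tcp_pos: [0.4096, 0.0443, 0.2397]
orientation: [-0.018, 0.998, -0.057, 0.001]
wrist_force: [0.4, 0.3, 0.3]
finger_gap: 0.0194
grip_force: 0.0
```

```bash
python3 - <<'E'
from plan import *
p,Q,s=now();print(s["clock"],p.round(4),s["finger_gap"],s["wrist_force"].round(1),rel(p,Q,[.435,.188,.04],TD))
c=cam("wrist");im,d=read_camera("wrist");cv2.imwrite("pics/w1.png",im)
P=cloud(c,d);h=cv2.cvtColor(im,cv2.COLOR_BGR2HSV)
m=(h[...,0]>13)&(h[...,0]<26)&(h[...,1]>110)&(P[...,2]>.06)&(P[...,2]<.08)&(d>0);print(m.sum())
if m.sum()>50:
    r=cv2.minAreaRect((P[m][:,:2]*1000).astype(np.float32));print(r,cv2.boxPoints(r).round(1).tolist(),np.median(P[m][:,2]))
E
```

```text
3.0 [0.4096 0.0443 0.2397] 0.01941328714364454 [0.4 0.3 0.3] ([8.9, -138.2, 204.9], [-0.037, 0.001, 0.055])
4612
((534.0521240234375, 159.32667541503906), (69.480224609375, 100.73546600341797), 81.77399444580078) [[479.20001220703125, 132.1999969482422], [578.9000244140625, 117.69999694824219], [588.9000244140625, 186.5], [489.20001220703125, 200.89999389648438]] 0.06514485214224047
```

View pics/w1.png

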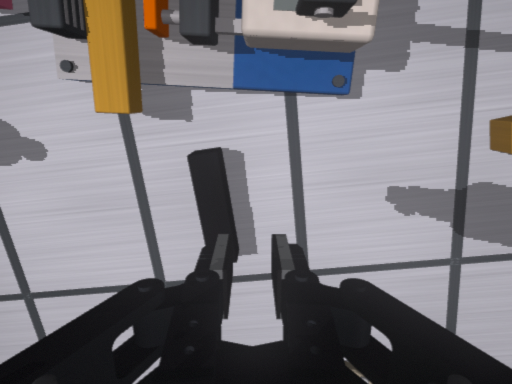

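The wrist view shows the bar's near end at (120,110), clear beyond the plate's edge. The black look-alike at (212,195) lies to the right of the approach.

Request:
{"name": "arm_command", "arguments": {"moves": [-0.55,2,-43,20,0,0,0,-0.55,2,-43,10,0,0,0,-0.55,2,-30,0,0,0,0,-0.55,0,0,0,0,0,0,-0.55,0,0,0,0,0,0]}}

```text
clock: 3.68
tcp_pos: [0.4219, 0.0898, 0.2167]
orientation: [-0.045, 0.999, -0.02, 0.001]
wrist_force: [-0.2, 0.9, 0.2]
finger_gap: 0.0192
grip_force: 0.0
```

```bash
python3 - <<'E'
from plan import *
p,Q,s=now();print(s["clock"],p.round(4),rel(p,Q,[.435,.188,.04],TD))
c=cam("wrist");im,d=read_camera("wrist")
P=cloud(c,d);h=cv2.cvtColor(im,cv2.COLOR_BGR2HSV)
m=((h[...,0]>14)&(h[...,0]<26)&(h[...,1]>110)&(P[...,2]>.06)&(P[...,2]<.075)&(P[...,0]<.65)&(P[...,1]>.1)&(d>0)).astype(np.uint8)
n,l,st,_=cv2.connectedComponentsWithStats(cv2.erode(m,np.ones((3,3))));k=1+np.argmax(st[1:,4]);m=l==k
r=cv2.minAreaRect((P[m][:,:2]*1000).astype(np.float32));print(m.sum(),r,cv2.boxPoints(r).round(1).tolist(),np.median(P[m][:,2]))
E
```

```text
3.675 [0.4219 0.0898 0.2167] ([9.2, -82.4, 184.8], [-0.089, 0.006, 0.129])
4043 ((533.9779663085938, 174.74917602539062), (34.716766357421875, 94.0488510131836), 82.31016540527344) [[485.1000061035156, 163.8000030517578], [578.2999877929688, 151.3000030517578], [582.9000244140625, 185.6999969482422], [489.70001220703125, 198.1999969482422]] 0.0651600758831335
```

```bash
python3 - <<'E'
from plan import *
p,Q,s=now();print(s["joint_pos"].round(3),s["qvel"].round(3))
E
```

```text
[-0.041  0.031 -0.337  1.203  0.09   3.141] [-0.     0.001 -0.006 -0.001  0.002 -0.   ]
```

Joint 6 is at its limit, so I'll use the half-turned grasp.

Request:
{"name": "arm_command", "arguments": {"moves": [-0.55,0,0,0,0,0,-0.185,-0.55,0,0,0,0,0,-0.185,-0.55,0,0,0,0,0,-0.185,-0.55,0,0,0,0,0,-0.185,-0.55,0,0,0,0,0,-0.185,-0.55,0,0,0,0,0,-0.185,-0.55,0,0,0,0,0,-0.185,-0.55,0,0,0,0,0,-0.185]}}

```text
clock: 4.72
tcp_pos: [0.4217, 0.0898, 0.2165]
orientation: [-0.033, 0.749, 0.661, 0.031]
wrist_force: [-0.0, -0.7, 0.2]
finger_gap: 0.019
grip_force: 0.0
```

Request:
{"name": "arm_command", "arguments": {"moves": [-0.55,0,0,0,0,0,-0.185,-0.55,0,0,0,0,0,-0.185,-0.55,0,0,0,0,0,-0.185,-0.55,0,0,0,0,0,-0.185,-0.55,0,0,0,0,0,-0.185,-0.55,0,0,0,0,0,-0.185,-0.55,0,0,0,0,0,-0.185,-0.55,0,0,0,0,0,-0.05]}}

```text
clock: 5.72
tcp_pos: [0.4217, 0.0898, 0.2165]
orientation: [-0.006, 0.176, 0.983, 0.044]
wrist_force: [0.4, 0.6, 0.1]
finger_gap: 0.0192
grip_force: 0.0
```

```bash
sed -i 's/^TD=.*/TD=np.stack([ey,ex,-ez],1) # tool x away from stop, y to fixed jaw/' plan.py; python3 - <<'E'
from plan import *
p,Q,s=now();print(s["clock"],p.round(4),s["joint_pos"].round(3),rel(p,Q,p,TD),rel(p,TD,[.435,.188,.04],TD))
E
```

```text
5.725 [0.4217 0.0898 0.2165] [-0.041  0.031 -0.337  1.203  0.09   0.313] ([0.0, 0.0, 0.0], [0.087, -0.02, -0.185]) ([3.4, 99.1, 176.5], [0.0, 0.0, 0.0])
```

Request:
{"name": "arm_command", "arguments": {"moves": [-0.55,0,0,0,0.044,-0.01,-0.093,-0.55,0,0,0,0.044,-0.01,-0.093,-0.55,0,34,0,0,0,0,-0.55,0,34,0,0,0,0,-0.55,3,33,15,0,0,0,-0.55,0,0,54,0,0,0,-0.55,0,0,54,0,0,0,-0.55,0,0,25,0,0,0]}}

```text
clock: 6.72
tcp_pos: [0.4336, 0.1895, 0.0655]
orientation: [-0.002, 0.085, 0.996, -0.001]
wrist_force: [-0.4, 0.3, 0.1]
finger_gap: 0.0195
grip_force: 0.0
```

```bash
python3 - <<'E'
from plan import *
p,Q,s=now();print(s["clock"],p.round(4),s["joint_pos"].round(3),s["wrist_force"].round(2),rel(p,Q,p,TD),"vice",(p@ex).round(4),(p@ey).round(4))
im,d=read_camera("wrist");cv2.imwrite("pics/w2.png",im)
E
```

```text
6.725 [0.4336 0.1895 0.0655] [ 0.242  0.244 -0.481  0.85  -0.     0.412] [-0.39  0.28  0.07] ([0.0, 0.0, 0.0], [-0.002, -0.005, -0.001]) vice 0.2596 -0.3956
```

View pics/w2.png

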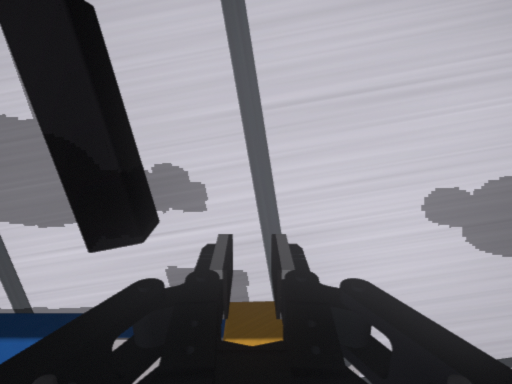

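The fingers straddle the bar's centreline: its near end is at (253,320), between the finger tips. Now I'll lower and push.

Request:
{"name": "arm_command", "arguments": {"moves": [-0.55,0,0,25,0,0,0,-0.55,-15,0,0,0,0,0,-0.55,-15,0,0,0,0,0,-0.55,-8,0,0,0,0,0,-0.55,-8,0,0,0,0,0,-0.55,-8,0,0,0,0,0,-0.55,-8,0,0,0,0,0,-0.55,-8,0,0,0,0,0]}}

```text
clock: 7.78
tcp_pos: [0.5028, 0.1785, 0.0435]
orientation: [-0.002, 0.084, 0.996, -0.0]
wrist_force: [-7.5, 1.0, 5.8]
finger_gap: 0.0192
grip_force: 3.5
```

```bash
cat > look.py <<'E'
from plan import *
def look(n="scene"):
    c=cam(n);im,d=read_camera(n);P=cloud(c,d);h=cv2.cvtColor(im,cv2.COLOR_BGR2HSV)
    b=np.zeros(d.shape,bool);b[165:245,262:345]=1
    m=(b&(h[...,0]>14)&(h[...,0]<26)&(h[...,1]>140)&(P[...,2]>.062)&(P[...,2]<.075)&(d>0)).astype(np.uint8)
    _,l,st,_=cv2.connectedComponentsWithStats(m);m=l==1+np.argmax(st[1:,4])
    r=cv2.minAreaRect((P[m][:,:2]*1000).astype(np.float32));B=np.c_[cv2.boxPoints(r)/1000,np.zeros(4)]
    m2=b&(h[...,0]>5)&(h[...,0]<14)&(h[...,1]>190)&(P[...,2]>.066)&(P[...,2]<.078)&(d>0)
    m3=b&(h[...,0]<5)&(h[...,1]>180)&(P[...,2]>.04)&(P[...,2]<.092)&(d>0)
    q=lambda Q,a:(np.percentile(Q@a,[2,98])*1000).round(1)
    print("bar rect",np.round(r[1],1),round(r[2],1),"corners xv,yv",(1000*np.c_[B@ex,B@ey]).round(1).tolist())
    for nm,mm in(("bar",m),("pad",m2),("stop",m3)):
        if mm.sum()>5:print(nm,mm.sum(),"xv",q(P[mm],ex),"yv",q(P[mm],ey))
    return im
E
python3 - <<'E'
from look import *
p,Q,s=now();print(s["clock"],p.round(4),s["wrist_force"].round(2),rel(p,Q,p,TD),"vice",(p@ex).round(4),(p@ey).round(4))
look()
E
```

```text
7.775 [0.5028 0.1785 0.0435] [-7.46  0.98  5.81] ([0.0, 0.0, 0.0], [-0.0, -0.005, -0.0]) vice 0.2604 -0.4656
bar rect [ 38.4 140.2] 80.2 corners xv,yv [[240.5, -475.1], [240.1, -615.3], [278.5, -615.4], [279.0, -475.2]]
bar 536 xv [241.2 276.8] yv [-613.5 -477.8]
pad 148 xv [209.  222.2] yv [-602.7 -526.4]
stop 172 xv [235.7 283.4] yv [-647.5 -636.8]
```

The bar is squared and about 21 mm remain.

Request:
{"name": "arm_command", "arguments": {"moves": [-0.55,-6,0,0,0,0,0,-0.55,-5,0,0,0,0,0,-0.55,-4,0,0,0,0,0,-0.55,-2,0,0,0,0,0,-0.55,-1,0,0,0,0,0]}}

```text
clock: 8.45
tcp_pos: [0.5208, 0.1755, 0.0433]
orientation: [-0.002, 0.084, 0.996, -0.0]
wrist_force: [-6.3, 1.0, 4.9]
finger_gap: 0.0189
grip_force: 3.2
```

Request:
{"name": "arm_command", "arguments": {"moves": [-0.55,-1.5,0,0,0,0,0,-0.55,-1,0,0,0,0,0]}}

```text
clock: 8.7
tcp_pos: [0.5227, 0.1751, 0.0432]
orientation: [-0.002, 0.084, 0.996, -0.0]
wrist_force: [-9.4, 1.8, 6.9]
finger_gap: 0.019
grip_force: 4.4
```

Request:
{"name": "arm_command", "arguments": {"moves": [-0.55,-1,0,0,0,0,0,-0.55,-0.5,0,0,0,0,0]}}

```text
clock: 8.95
tcp_pos: [0.5227, 0.1751, 0.0432]
orientation: [-0.004, 0.084, 0.996, 0.0]
wrist_force: [-11.9, 2.7, 9.0]
finger_gap: 0.0194
grip_force: 6.0
```

```bash
python3 - <<'E'
from look import *
p,Q,s=now();print(s["clock"],p.round(4),s["wrist_force"].round(2),"vice",(p@ex).round(4),(p@ey).round(4))
look()
E
```

```text
8.95 [0.5227 0.1751 0.0432] [-11.94   2.7    9.05] vice 0.2604 -0.4859
bar rect [ 39.9 138.4] 79.6 corners xv,yv [[240.6, -493.6], [238.8, -632.1], [278.7, -632.6], [280.5, -494.2]]
bar 509 xv [241.4 276.2] yv [-625.  -499.6]
pad 150 xv [209.  235.8] yv [-626.4 -527.5]
stop 176 xv [235.7 283. ] yv [-647.9 -636.8]
```

The bar meets the stop: the TCP has stalled and the force is rising. I'll retreat, rise and go over the lever with the fingers shut.

Request:
{"name": "arm_command", "arguments": {"moves": [-0.55,10,0,0,0,0,0,-0.55,18,0,0,0,0,0,-0.55,0,0,-50,0,0,0,-0.8,0,0,-52,0,0,0,-1,0,0,-52,0,0,0,-1,0,0,-52,0,0,0,-1,0,0,-52,0,0,0,-1,-15,-46,0,0,0,0]}}

```text
clock: 10.0
tcp_pos: [0.5085, 0.1332, 0.3064]
orientation: [0.005, 0.082, 0.997, 0.001]
wrist_force: [0.7, 0.2, -0.4]
finger_gap: 0.0001
grip_force: 0.0
```

Request:
{"name": "arm_command", "arguments": {"moves": [-1,-15,-46,0,0,0,0,-1,-15,-46,0,0,0,0,-1,-15,-46,0,0,0,0,-1,-15,-46,0,0,0,0,-1,-15,-46,0,0,0,0,-1,-15,-46,0,0,0,0,-1,0,0,0,0,0,0]}}

```text
clock: 10.88
tcp_pos: [0.5486, -0.1593, 0.3006]
orientation: [-0.0, 0.087, 0.996, -0.001]
wrist_force: [-0.3, 0.7, 0.3]
finger_gap: 0.0005
grip_force: 0.0
```

```bash
python3 - <<'E'
from look import *
p,Q,s=now();print(s["clock"],p.round(4),s["joint_pos"].round(2),s["finger_gap"],rel(p,Q,p,TD),"vice",(p@ex).round(4),(p@ey).round(4))
look()
a=ex*-.0635+ey*-.5653+ez*.235;print(rel(p,Q,a,TD))
im,d=read_camera("wrist");cv2.imwrite("pics/w3.png",im)
E
```

```text
10.875 [ 0.5486 -0.1593  0.3006] [-0.42  0.3   0.19  1.47 -0.   -0.25] 0.00047901783801283137 ([0.0, 0.0, 0.0], [-0.002, -0.0, -0.006]) vice -0.0649 -0.5676
bar rect [ 38.1 134.2] 80.6 corners xv,yv [[239.9, -496.8], [240.6, -631.0], [278.7, -630.8], [278.0, -496.6]]
bar 500 xv [241.2 276.4] yv [-625.7 -499.7]
pad 150 xv [209.2 224.6] yv [-605.2 -527.1]
stop 178 xv [235.7 283.4] yv [-647.6 -636.9]
([2.3, 1.5, 65.6], [-0.002, -0.0, -0.006])
```

View pics/w3.png

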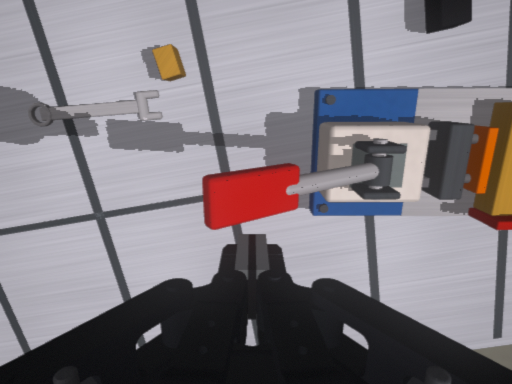

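The wrist view shows the paddle at (252,195), the bar's end against the red stop at (495,215), and the off-cut and wrench clear of the tool. I'll check the paddle's position by depth.

```bash
python3 - <<'E'
from look import *
c=cam("wrist");im,d=read_camera("wrist");P=cloud(c,d);h=cv2.cvtColor(im,cv2.COLOR_BGR2HSV)
m=((h[...,0]<5)|(h[...,0]>176))&(h[...,1]>180)&(d>0)&(P[...,2]>.15);Q=P[m]
print(m.sum(),"xv",np.percentile(Q@ex,[1,50,99]).round(4),"yv",np.percentile(Q@ey,[1,50,99]).round(4),"z",np.percentile(Q[:,2],[1,50,99]).round(4))
print(proj(c,ex*-.0635+ey*-.5653+ez*.212))
E
```

```text
4181 xv [-0.0932 -0.0643 -0.0252] yv [-0.5826 -0.5628 -0.5458] z [0.1894 0.2165 0.234 ]
[[249.05219694 196.68967947]]
```

Request:
{"name": "arm_command", "arguments": {"moves": [-1,3,0,40,0,0,0,-1,0,0,25,0,0,0,-1,0,-4,-25,0,0,0,0,-1,0,0,25,0,0,0,-1,0,-10,35,0,0,0,-1,0,-12,40,0,0,0,-1,0,-7,38,0,0,0,-1,0,0,25,0,0,0]}}

```text
schema error: expected a multiple of 7 numbers
```

```bash
python3 - <<'E'
from look import *
p,Q,s=now();print(s["clock"],p.round(4),s["wrist_force"].round(2),rel(p,Q,p,TD),"vice",(p@ex).round(4),(p@ey).round(4))
im=look();cv2.imwrite("pics/s3.png",cv2.resize(im[120:280,180:380],None,fx=3.5,fy=3.5))
E
```

```text
11.025 [ 0.548  -0.1554  0.3012] [-0.6   0.13 -0.51] ([0.0, 0.0, 0.0], [-0.0, -0.001, -0.001]) vice -0.0612 -0.5663
bar rect [ 41.9 134.4] 80.6 corners xv,yv [[237.1, -497.1], [237.8, -631.5], [279.6, -631.3], [279.0, -496.9]]
bar 504 xv [241.  276.5] yv [-625.1 -499.5]
pad 152 xv [209.1 223.5] yv [-603.5 -526.9]
stop 174 xv [236.2 284.8] yv [-648.1 -637.1]
```

View pics/s3.png

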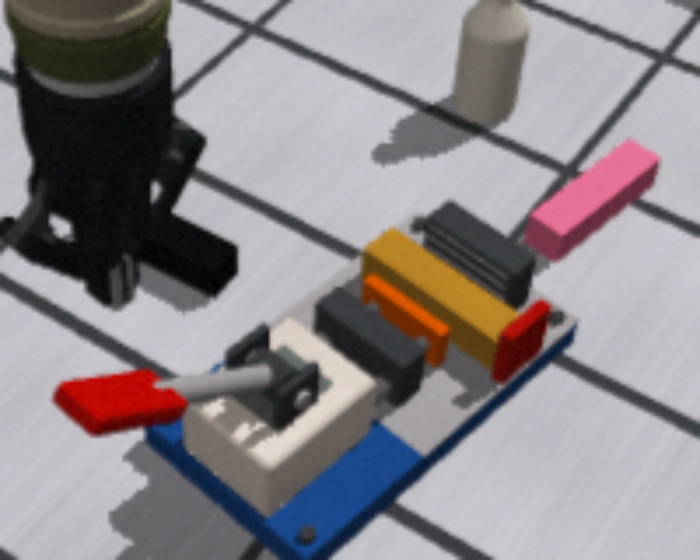

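That call was refused (malformed), so nothing moved. The view shows the bar touching the stop at (510,345) and the jaw still open. I'll send it again correctly.

Request:
{"name": "arm_command", "arguments": {"moves": [-1,3,-4,40,0,0,0,-1,0,0,26,0,0,0,-1,0,-6,24,0,0,0,-1,0,-12,34,0,0,0,-1,0,-11,36,0,0,0,-1,0,-3,34,0,0,0,-1,0,0,14,0,0,0,-1,0,0,0,0,0,0]}}

```text
clock: 12.08
tcp_pos: [0.5403, -0.1887, 0.0979]
orientation: [0.002, 0.083, 0.997, -0.0]
wrist_force: [-6.0, 5.7, 23.3]
finger_gap: 0.0001
grip_force: 11.3
```

```bash
python3 - <<'E'
from look import *
p,Q,s=now();print(s["clock"],p.round(4),s["wrist_force"].round(2),rel(p,Q,p,TD),"vice",(p@ex).round(4),(p@ey).round(4))
look()
E
```

```text
12.075 [ 0.5403 -0.1887  0.0979] [-6.03  5.68 23.3 ] ([0.0, 0.0, 0.0], [-0.0, 0.004, 0.003]) vice -0.0952 -0.5643
bar rect [ 38.8 135.8] 81.5 corners xv,yv [[238.7, -496.2], [241.3, -632.0], [280.2, -631.3], [277.5, -495.5]]
bar 511 xv [241.  276.9] yv [-625.8 -499.2]
pad 148 xv [213.  237.8] yv [-627.2 -526.6]
stop 168 xv [236. 283.] yv [-647.8 -637.2]
```

Request:
{"name": "arm_command", "arguments": {"moves": [-1,0,3,-48,0,0,0,-1,0,11,-38,0,0,0,-1,0,18,-58,0,0,0,-1,0,0,-4,0,0,0,-1,0,0,0,0,0,0,-1,0,0,0,0,0,0]}}

```text
clock: 12.88
tcp_pos: [0.5435, -0.1584, 0.2394]
orientation: [-0.002, 0.084, 0.996, 0.0]
wrist_force: [-0.3, -0.6, -0.1]
finger_gap: -0.0
grip_force: 0.0
```

Request:
{"name": "arm_command", "arguments": {"moves": [-1,0,-6,30,0,0,0,-1,0,-12,34,0,0,0,-1,0,-11,36,0,0,0,-1,0,-3,34,0,0,0,-1,0,0,14,0,0,0,-1,0,0,0,0,0,0]}}

```text
clock: 13.62
tcp_pos: [0.5393, -0.1901, 0.0971]
orientation: [0.001, 0.084, 0.996, 0.0]
wrist_force: [-7.5, 8.0, 32.2]
finger_gap: -0.0
grip_force: 15.4
```

Request:
{"name": "arm_command", "arguments": {"moves": [-1,0,3,-48,0,0,0,-1,0,11,-38,0,0,0,-1,0,18,-58,0,0,0,-1,0,0,-4,0,0,0,-1,0,0,0,0,0,0,-1,0,0,0,0,0,0]}}

```text
clock: 14.38
tcp_pos: [0.5431, -0.159, 0.2385]
orientation: [-0.003, 0.085, 0.996, 0.001]
wrist_force: [0.3, -0.7, -0.7]
finger_gap: -0.0001
grip_force: 0.0
```

```bash
python3 - <<'E'
from look import *
p,Q,s=now();print(s["clock"],p.round(4),s["wrist_force"].round(2),rel(p,Q,p,TD),"vice",(p@ex).round(4),(p@ey).round(4))
look()
E
```

```text
14.375 [ 0.5431 -0.159   0.2385] [ 0.29 -0.73 -0.71] ([0.0, 0.0, 0.0], [0.001, -0.005, -0.001]) vice -0.0655 -0.5621
bar rect [ 39.4 136.9] 80.4 corners xv,yv [[239.4, -495.0], [239.7, -631.9], [279.1, -631.8], [278.9, -494.9]]
bar 465 xv [241.6 276.6] yv [-625.2 -499.5]
pad 149 xv [223.6 238.1] yv [-626.7 -526.4]
stop 178 xv [236.4 282.2] yv [-647.5 -637.2]
```

Request:
{"name": "arm_command", "arguments": {"moves": [-1,-1,-6,30,0,0,0,-1,0,-12,34,0,0,0,-1,0,-11,36,0,0,0,-1,0,-3,34,0,0,0,-1,0,0,12,0,0,0,-1,0,0,0,0,0,0]}}

```text
clock: 15.18
tcp_pos: [0.5404, -0.1904, 0.0977]
orientation: [0.001, 0.085, 0.996, 0.0]
wrist_force: [-4.5, 4.6, 22.7]
finger_gap: -0.0003
grip_force: 10.5
```

Request:
{"name": "arm_command", "arguments": {"moves": [-1,0,3,-46,0,0,0,-1,0,11,-38,0,0,0,-1,0,18,-58,0,0,0,-1,0,0,-4,0,0,0,-1,0,0,0,0,0,0,-1,0,0,0,0,0,0]}}

```text
clock: 15.92
tcp_pos: [0.5442, -0.1592, 0.2386]
orientation: [-0.003, 0.085, 0.996, 0.0]
wrist_force: [0.3, -0.1, -0.6]
finger_gap: -0.0002
grip_force: 0.0
```

Request:
{"name": "arm_command", "arguments": {"moves": [-1,0,-6,30,0,0,0,-1,0,-12,34,0,0,0,-1,0,-11,36,0,0,0,-1,0,-3,34,0,0,0,-1,0,0,12,0,0,0,-1,0,0,0,0,0,0]}}

```text
clock: 16.68
tcp_pos: [0.5401, -0.1904, 0.0976]
orientation: [0.001, 0.085, 0.996, 0.0]
wrist_force: [-4.1, 5.7, 24.1]
finger_gap: 0.0001
grip_force: 11.5
```

Request:
{"name": "arm_command", "arguments": {"moves": [-1,0,3,-46,0,0,0,-1,0,11,-38,0,0,0,-1,0,18,-58,0,0,0,-1,0,0,-4,0,0,0,-1,0,0,0,0,0,0,-1,0,0,0,0,0,0]}}

```text
clock: 17.42
tcp_pos: [0.5441, -0.1592, 0.2385]
orientation: [-0.003, 0.085, 0.996, 0.001]
wrist_force: [-1.1, 0.7, -1.2]
finger_gap: 0.0004
grip_force: 0.0
```

```bash
python3 - <<'E'
from look import *
p,Q,s=now();print(s["clock"],p.round(4),s["wrist_force"].round(2),rel(p,Q,p,TD),"vice",(p@ex).round(4),(p@ey).round(4))
im=look();cv2.imwrite("pics/s4.png",cv2.resize(im[165:265,230:350],None,fx=5,fy=5))
E
```

```text
17.425 [ 0.5441 -0.1592  0.2385] [-1.1   0.7  -1.17] ([0.0, 0.0, 0.0], [0.001, -0.005, -0.001]) vice -0.0656 -0.5631
bar rect [ 38.8 129.6] 81.0 corners xv,yv [[251.3, -496.0], [252.8, -625.6], [291.6, -625.2], [290.1, -495.6]]
bar 419 xv [254.1 289.2] yv [-622.8 -499.2]
pad 143 xv [240.2 254.7] yv [-627.1 -526.6]
stop 176 xv [236.3 284.7] yv [-647.8 -636.8]
```

View pics/s4.png

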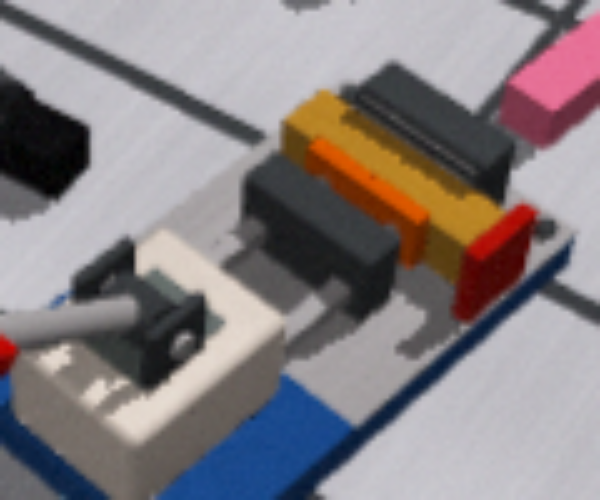

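After four strokes the bar is against the fixed jaw and still at the stop, at (480,265) in the crop. The pad is pressed in only about 3 mm, so I'll do one more stroke.

Request:
{"name": "arm_command", "arguments": {"moves": [-1,0,-6,30,0,0,0,-1,0,-12,34,0,0,0,-1,0,-11,36,0,0,0,-1,0,-3,34,0,0,0,-1,0,0,12,0,0,0,-1,0,0,0,0,0,0]}}

```text
clock: 18.23
tcp_pos: [0.5405, -0.1905, 0.0977]
orientation: [0.001, 0.085, 0.996, 0.0]
wrist_force: [-3.8, 4.7, 22.1]
finger_gap: -0.0002
grip_force: 10.5
```

Request:
{"name": "arm_command", "arguments": {"moves": [-1,0,3,-46,0,0,0,-1,0,11,-38,0,0,0,-1,0,18,-58,0,0,0,-1,0,0,-30,0,0,0,-1,0,0,-30,0,0,0,-1,0,0,0,0,0,0]}}

```text
clock: 18.98
tcp_pos: [0.5461, -0.1598, 0.2982]
orientation: [0.001, 0.085, 0.996, -0.001]
wrist_force: [0.2, -0.1, -0.0]
finger_gap: -0.0001
grip_force: 0.0
```

```bash
python3 - <<'E'
from look import *
p,Q,s=now();print(s["clock"],p.round(4),s["wrist_force"].round(2),"vice",(p@ex).round(4),(p@ey).round(4))
im=look();cv2.imwrite("pics/s5.png",cv2.resize(im[165:265,190:350],None,fx=5,fy=5))
E
```

```text
18.975 [ 0.5461 -0.1598  0.2982] [ 0.22 -0.06 -0.  ] vice -0.0658 -0.5652
bar rect [ 40.2 130.5] 80.6 corners xv,yv [[252.6, -495.9], [253.3, -626.4], [293.4, -626.2], [292.7, -495.7]]
bar 415 xv [254.1 288.9] yv [-624.1 -499.2]
pad 113 xv [240.2 254.4] yv [-632.5 -526.8]
stop 177 xv [235.4 283.1] yv [-647.5 -637.2]
```

View pics/s5.png

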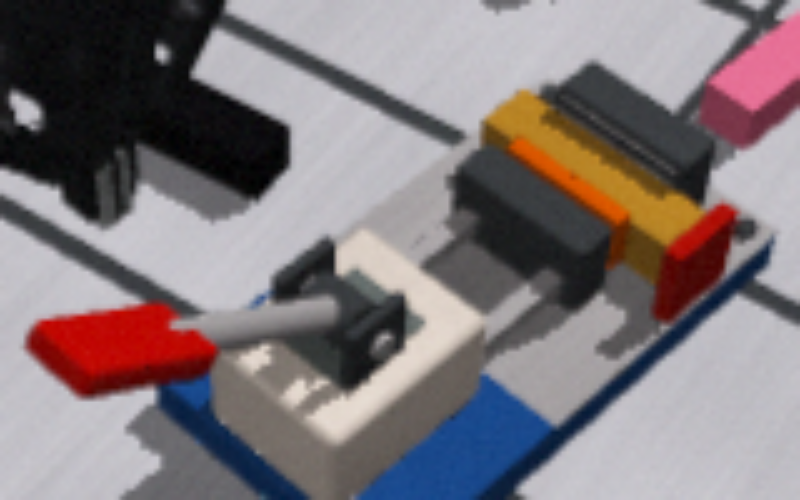

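The pad did not move while the jaw advanced about 10 mm, so it is now visibly pressed in, by about 13 mm. The bar is pinched at the stop, the lever is up and the tool is clear, so I'm handing in.

```bash
python3 -c "
from workcell import *
print(hand_in())"
```

```text
the job is handed in; nothing more can be done
None
```

The job is handed in: the brass bar is up against the red stop and pinched against the fixed jaw after five full strokes, with the orange pad pressed in about 13 mm, the lever up and the robot clear of everything.

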